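# Load a culture flask under the microscope lamp and close the retaining arm

### The arm

A 6-joint arm with a two-finger parallel gripper is mounted at the origin on the work surface. World frame = base frame: x ahead of the robot, y to its left, z up, the work surface at z = 0. Lengths are in m, angles in rad, forces in N, time in s.
With the tool pointing down it reaches from about 0.4 to 0.925 m from the base axis. Payload 3.4 kg.
Tool frame: the origin (TCP) lies midway between the tips of the shut fingers; the grasp point (between the pads) lies 19 mm behind it; z points along the fingers, x is the direction in which the jaws open and shut, and the axes are right-handed (so a half turn about z gives the same grasp; the last joint's range is limited). The gripper opens to 85 mm and grips with 20 to 120 N. Pads are 22 mm wide; open, the fingers measure 114 mm over their backs; the gripper's body (76 mm by 85 mm) begins 54 mm behind the grasp point. The pads swing forward as they close: fully open they stand 13 mm farther back than shut.
Start: joints at [-1.278, 0.307, 1.506, -0, 1.328, -0.073], TCP at [0.206, -0.537, 0.231] pointing down, gripper open.
Joint ranges: [-3.12, 3.12], [-1.05, 2.28], [0.14, 2.33], [-1.42, 4.57], [0.1, 2.73], [-2.68, 2.68]. Speed limits (rad/s): [2.57, 2.57, 3.14, 3.14, 3.14, 3.14].

### API

Orientations are given as [roll, pitch, yaw] about the fixed x, y, z axes, in that order (R = Rz(yaw) Ry(pitch) Rx(roll)).
In Python, from rig import robot, read_camera, get_calibration gives the robot as it stands.
- The arm moves only by the shell command python3 -m handwheel 'ROWS' [FORCE]. ROWS is text: rows parted by semicolons, each of 7 numbers parted by spaces: the shift along the world's x, y, z in mm, then the turn, a rotation vector about the world's x, y, z in rad, then the closure, from -1 (fully open) to 1 (shut). A call has 1 to 5 rows; each row is the pose to reach, as a shift and turn from the pose commanded when the call began; what a row does not reach only later rows make up. A row lasts 1/12 s, in which the tool goes at most 41.7 mm and 7.16 degrees, less where a joint would pass 70% of its speed; a pose out of reach is approached as far as the arm can. A call with a gripper value outside its range is refused whole. The fingers move at their own pace and stop on an object; FORCE is the grip in N (left out, the last holds). Time passes only in rows, so rows that repeat a pose let the fingers close. It gives the time, the measured TCP pose, the force and the opening at its end, in the units of the state.
- robot.observe(): the state, without advancing time (a new reading comes with each control period).
- read_camera(name): name is "scene" or "top" or "wrist"; returns the picture (384x512x3 uint8, blue, green, red); there is no depth.
- get_calibration(name): a dict with "K" (3x3 intrinsics, pixels), "R" (3x3) and "t" (3): a world point X has camera coordinates R X + t; the wrist camera has in their place "T_tool_cam" (4x4, takes a point from camera to tool coordinates, whose origin is the TCP and whose axes are the tool frame's). Camera axes: x right, y down, z forward; pixel columns grow to the right and rows downward; lengths in m; the calibration is good to about 2 mm. A picture is of the moment at which its call begins: read the wrist's pose just before it. get_calibration takes no time and is no camera call.
- robot.job_done(): hands the job in, once; it reports no verdict.
The state is a dict: "t": time; "joints": joint angles; "joint_velocities": joint speeds; "tau": joint torques, N m; "ee_pos": TCP position; "eef_rot": TCP orientation; "force": force on the tool from outside, world axes, zero at the start; "torque": the same for the moment, N m; "finger_gap": opening from 0.0 (shut) to 1.0 (fully open).
Only numpy, scipy, OpenCV 4.12 (cv2) and the standard library are available. Lean on these libraries where they do the work, as an engineer would, in place of code of your own. Each camera call takes 0.05 s, during which the arm holds its last target. There are 200 camera calls.

### The job

Put the culture flask with the orange cap on the microscope's stage, flat and with its cap towards the robot, and slide it between the guide rails under the lamp head until its far end is fully home against the stop; then swing the retaining arm with the red pin fully closed behind the cap. Keep the flask level all the way, do not knock the lamp head, and leave the other flask, the bottles and the tip box where they stand.

Things in the scene. Friction and masses are not known exactly. Their poses are not given: they have to be found in the camera images.
- flask: THE flask to load: rigid clear flat culture flask, ORANGE cap, about 0.06 to 0.13 kg, starts flat on the bench left or right of the microscope, cap roughly towards the robot. Body 70 long (x, -35 to +35) x 52 wide (y) x 27 high; origin: centre of the body's underside. Blunt far end at x = +35. At the -x end a neck, dia 18, then the cap, dia 24, x = -45 to -65; both on the axis y = 0, z = 13.5
- flask_cap (a point): centre of the outer end face of the orange cap: x = -65, y = 0, z = 13.5 in the flask's frame
- scope: compact inverted microscope, fixed; place and yaw vary (yaw up to 0.15 rad). Origin: on the bench under the lamp's vertical axis; +x = sliding-in direction, away from the robot; z up. White base, flat black stage, top at z = 110, x -210 to +130, y -90 to +90. White column x 0 to 90, y 90 to 145, 360 tall; cross arm above z = 360 carries the lamp head
- lane_mouth (a point): on the stage top (z = 110) at x = -80, y = 0 of the microscope, axes the same: mouth of the lane, which runs along x at y = 0 to the stop. Two aluminium guide rails, 12 high, 6 thick, are 60 apart (clear) from x = -50 to the stop and flare out to 80 apart at the mouth. The stage in front of the mouth (x -210 to -80) is a flat clear apron
- home (a point): on the stage top (z = 110) at x = -21, y = 0 of the microscope, axes the same: where the flask's origin is when its blunt end touches the stop. The stop is an aluminium bar across the lane, 14 high, its near face at x = +14 of the microscope, 35 beyond this point
- lamp_head: black lamp head overhanging the lane, fixed to the microscope; origin: centre of its lower face, 55 above the stage top (28 above the flask's top), on the microscope's x = 0, y = 0. Dia 48 for its lowest 90, dia 69 above that, 258 tall. Not to be knocked
- retaining_arm (a joint): angle (rad) of the steel retaining arm, swinging level on a vertical hinge at the stage's front right. 0 = closed, at its limit, lying along the microscope's +y across the lane; opens counter-clockwise seen from above, 1.57 = pointing to the microscope's -x; limit 2.2; starts 1.4 to 1.9. Friction under 1 N at the pin; stays where left
- retainer_hinge (a point): on the retaining arm's hinge axis, at stage-top height: x = -99, y = -70, z = 110 of the microscope. The arm is a bar 10 wide, 8 to 18 above the stage, reaching 100 from this axis; closed, its face towards the lamp is at x = -94 of the microscope, 8 behind the cap of a flask that is home
- retainer_pin (a point): centre of the top of the upright red grip pin on the retaining arm, 85 from the hinge axis; pin dia 12, from 18 to 53 above the stage. Closed, it is at x = -99, y = +15 of the microscope
- other_flask: another flask of the same shape with a BLUE cap, on the other side of the microscope; origin as for the first. A bystander
- bottle0: closed clear reagent bottle with white cap and paper label, 66 dia, 150 tall, stands loose at one side; origin: centre of its underside. A bystander
- bottle1: closed clear reagent bottle with white cap and paper label, 66 dia, 150 tall, stands loose at one side; origin: centre of its underside. A bystander
- bottle2: closed clear reagent bottle with white cap and paper label, 66 dia, 150 tall, stands loose at one side; origin: centre of its underside. A bystander
- tip_box: blue pipette-tip box with a clear lid, 85 x 120 x 70 high, loose; origin: centre of its underside. A bystander

How it is judged:
By the outcome, as a careful person would: the job done as asked, in the order asked, and still so for the second after the job is handed in, with the robot touching nothing.
It also fails if it takes over 72 s, if anything falls off the work surface, if the arm or the gripper's body presses on something with over 40 N, if the wrist force passes 120 N, or if a joint passes its speed limit or range.

## Working session

There is one attempt and no reset: what is moved stays moved. The work goes in short steps, Python scripts to look and compute and a shell command to move; the robot and the scene stay as the last step left them, time stands still between calls to the robot, and variables do not carry over. Pictures are saved under pics/ and viewed, about 8 in all and at most 12, crops included, and the job is handed in when it is done.

```bash
ls; mkdir -p pics; python3 - <<'E'
from rig import robot, read_camera, get_calibration
import cv2, numpy as np
print(robot.observe())
for n in ["scene","top"]:
    im=read_camera(n); cv2.imwrite(f"pics/{n}0.png",im); print(n,get_calibration(n))
print(get_calibration("wrist"))
a=cv2.imread("pics/scene0.png");b=cv2.imread("pics/top0.png")
E
```

```text
pics
{'t': 0.0, 'joints': array([-1.27749481e+00,  3.07587997e-01,  1.50767258e+00,  1.55633383e-06,
        1.32840758e+00, -7.35064754e-02]), 'joint_velocities': array([-0.00097802,  0.000857  , -0.00029482, -0.00207462,  0.00211185,
        0.0011546 ]), 'tau': array([-1.21100547e-03, -4.57559538e+01, -2.51919937e+01, -2.71653444e-04,
        1.33038571e-02, -7.51487619e-06]), 'ee_pos': array([ 0.20598781, -0.53608708,  0.23037276]), 'eef_rot': array([-3.14143872e+00,  2.06979078e-03, -1.20398855e+00]), 'force': array([ 0.79003245, -0.50147056,  0.33905106]), 'torque': array([ 0.06021041, -0.04210173,  0.00505433]), 'finger_gap': 1.0035218234098309}
scene {'K': array([[490.68340592,   0.        , 245.81172055],
       [  0.        , 490.68340592, 185.7530023 ],
       [  0.        ,   0.        ,   1.        ]]), 'R': array([[ 0.92937492,  0.36882291,  0.01522885],
       [ 0.281794  , -0.68221883, -0.67466259],
       [-0.23844161,  0.63130589, -0.73796915]]), 't': array([-0.47542814, -0.114004  ,  1.69568404])}
top {'K': array([[461.12672157,   0.        , 258.81554493],
       
[... 153 characters left out ...]
45e-04],
       [-9.98933116e-01,  1.71264809e-02, -4.28872073e-02],
       [ 4.28681395e-02, -1.47909154e-03, -9.99079644e-01]]), 't': array([-0.05865334,  0.5560507 ,  1.32900813])}
{'K': array([[310.12111032,   0.        , 253.66632282],
       [  0.        , 310.12111032, 198.9040732 ],
       [  0.        ,   0.        ,   1.        ]]), 'T_tool_cam': array([[ 9.99999030e-01,  7.18465989e-04, -1.19318040e-03,
        -9.26486899e-04],
       [-3.00042711e-04,  9.47693074e-01,  3.19182936e-01,
        -8.23138478e-02],
       [ 1.36009088e-03, -3.19182269e-01,  9.47692371e-01,
        -1.43565154e-01],
       [ 0.00000000e+00,  0.00000000e+00,  0.00000000e+00,
         1.00000000e+00]])}
```

View pics/top0.png

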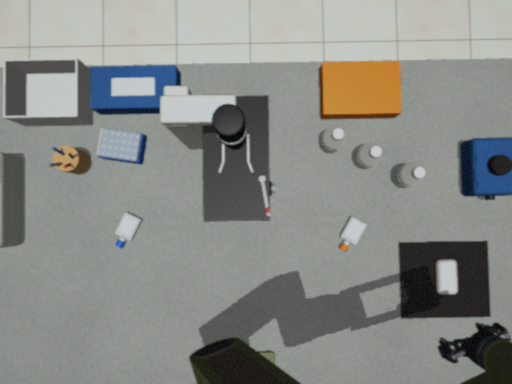

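View pics/scene0.png

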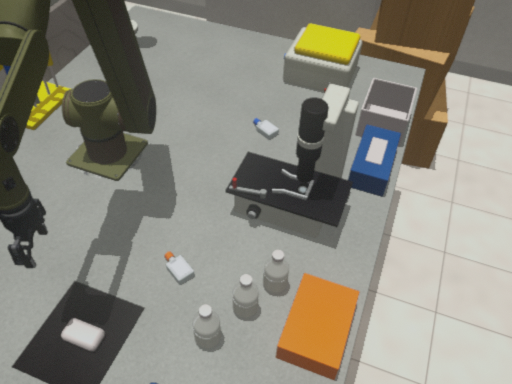

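The top view shows the orange-capped flask at about (352,232), cap at (345,246). The stage is at about (203-270, 96-220), the red pin at (268,212), the bottles at (335,140), (369,156) and (410,175), and the blue-capped flask at (127,228). Next I'll measure these.

```bash
cat > h.py <<'E'
from rig import robot, read_camera, get_calibration
import cv2, numpy as np
from scipy.spatial.transform import Rotation as Rn
def cam(n,st=None):
    c=get_calibration(n); K=c["K"]
    if n=="wrist":
        T=np.eye(4);T[:3,:3]=Rn.from_euler("xyz",st["eef_rot"]).as_matrix();T[:3,3]=st["ee_pos"]
        W=T@c["T_tool_cam"]; return K,W[:3,:3].T,-W[:3,:3].T@W[:3,3]
    return K,c["R"],c["t"]
def ray(c,uv,z):
    K,R,t=c; uv=np.atleast_2d(uv).astype(float)
    d=np.c_[uv,np.ones(len(uv))]@np.linalg.inv(K).T@R; o=-R.T@t
    return o+d*((z-o[2])/d[:,2])[:,None]
def proj(c,X):
    K,R,t=c; p=(np.atleast_2d(X)@R.T+t)@K.T; return p[:,:2]/p[:,2:]
def blobs(m,amin=8):
    n,l,s,ce=cv2.connectedComponentsWithStats(m.astype(np.uint8))
    return [(ce[i],s[i],l==i) for i in range(1,n) if s[i,4]>=amin]
E
python3 - <<'E'
from h import *
a=cv2.imread("pics/top0.png"); hsv=cv2.cvtColor(a,cv2.COLOR_BGR2HSV); c=cam("top")
H,S,V=cv2.split(hsv)
print("orange"); 
for ce,s,_ in blobs((H>5)&(H<18)&(S>150)&(V>100)): print(ce,s,ray(c,ce,.0135))
print("red")
for ce,s,_ in blobs(((H<5)|(H>172))&(S>120)&(V>80),4): print(ce,s,ray(c,ce,.15))
print("white")
m=(V>165)&(S<40); m[:, :325]=0; m[:215]=0; m[260:]=0
for ce,s,l in blobs(m):
    r=cv2.minAreaRect(np.argwhere(l)[:,::-1].astype(np.float32)); print(ce,s,r); print(ray(c,cv2.boxPoints(r),.027), ray(c,ce,.027))
print("black")
m=(V<70); m[:90]=0;m[235:]=0;m[:,:195]=0;m[:,285:]=0
for ce,s,l in blobs(m,500):
    ct,_=cv2.findContours(l.astype(np.uint8),0,2); ct=max(ct,key=cv2.contourArea); r=cv2.minAreaRect(ct); print(s,r); print(ray(c,cv2.boxPoints(r),.11))
o=np.hstack([cv2.resize(a[85:230,195:290],None,fx=4,fy=4,interpolation=cv2.INTER_CUBIC),cv2.resize(a[200:272,310:390],None,fx=5,fy=5,interpolation=cv2.INTER_CUBIC)[:360].copy() if 0 else cv2.copyMakeBorder(cv2.resize(a[200:272,310:390],None,fx=5,fy=5,interpolation=cv2.INTER_CUBIC),0,220,0,0,0)])
cv2.imwrite("pics/crop1.png",o); print(o.shape)
E
```

```text
orange
[360.99630086  87.7755857 ] [ 321   62   80   54 4055] [[ 0.86322404 -0.37335116  0.0135    ]]
[343.30769231 246.79487179] [340 243   8   8  39] [[ 0.39947364 -0.30981397  0.0135    ]]
red
[267.21428571 209.64285714] [265 208   5   4  14] [[ 0.50924889 -0.08917735  0.15      ]]
white
[353.47980998 230.79572447] [342 217  25  28 421] ((352.93310546875, 231.87258911132812), (17.478103637695312, 27.13495635986328), 28.610462188720703)
[[ 0.42120739 -0.29485947  0.027     ]
 [ 0.48869389 -0.33382881  0.027     ]
 [ 0.46396743 -0.37721522  0.027     ]
 [ 0.39658668 -0.33817848  0.027     ]] [[ 0.44562226 -0.33765362  0.027     ]]
black
[ 202   97   66   63 2181] ((235.0100555419922, 124.96487426757812), (52.07194900512695, 76.05059051513672), 72.29956817626953)
[[ 0.77896127  0.11259759  0.11      ]
 [ 0.83909254 -0.08525405  0.11      ]
 [ 0.70251372 -0.12575412  0.11      ]
 [ 0.64297032  0.07127835  0.11      ]]
(580, 780, 3)
```

View pics/crop1.png

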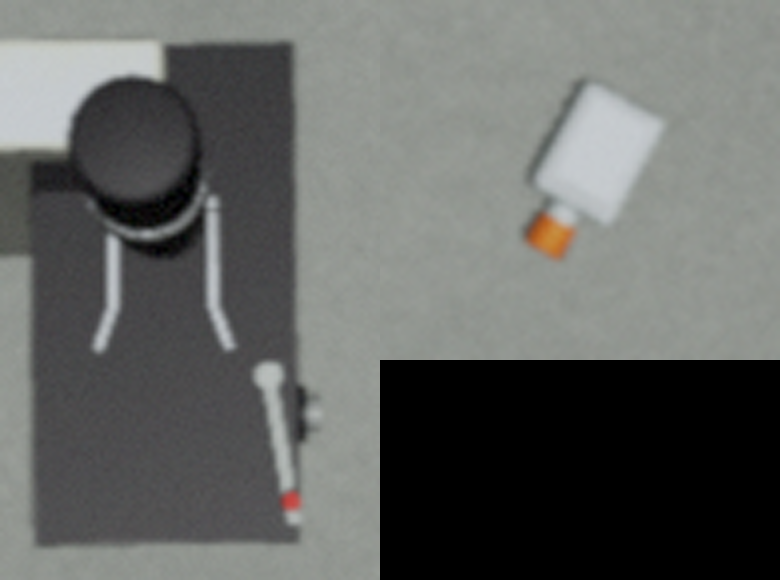

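The crop shows the stage's edges clearly, with its front corners at crop (36,544) and (299,542). It also shows both rails, the hinge at (267,374) and the red pin at (291,500), so the arm starts at about 1.75 rad. Now I'll fit the stage edges and measure the flask more precisely.

```bash
cat > m1.py <<'E'
from h import *
a=cv2.imread("pics/top0.png"); g=cv2.GaussianBlur(cv2.cvtColor(a,cv2.COLOR_BGR2GRAY),(3,3),0).astype(float); c=cam("top")
def edge(line,lo,hi,sgn):  # strongest rising step, subpixel
    d=np.diff(line[lo:hi])*sgn; i=int(np.argmax(d)); 
    w=d[max(0,i-1):i+2].clip(0); return lo+0.5+max(0,i-1)+np.dot(w,np.arange(len(w)))/w.sum()
def fit(p): # robust line in world
    P=ray(c,p,.11)[:,:2]; l=cv2.fitLine(P.astype(np.float32),cv2.DIST_HUBER,0,1e-4,1e-4).ravel(); return l[:2]*np.sign(l[0]+1e-9),l[2:],P
R=fit([(edge(g[v],258,280,1),v) for v in list(range(100,172))+list(range(192,200))])
L=fit([(edge(g[v],196,212,-1),v) for v in range(155,216)])
F=fit([(u,edge(g[:,u],212,230,1)) for u in range(210,262)])
for n,l in zip("RLF",(R,L,F)):
    nrm=np.array([-l[0][1],l[0][0]]); print(n,l[0],np.degrees(np.arctan2(l[0][1],l[0][0])),"res",np.std((l[2]-l[1])@nrm))
def X(a,b):
    s=np.linalg.solve(np.c_[a[0],-b[0]],b[1]-a[1]); return a[1]+a[0]*s[0]
fr,fl=X(R,F),X(L,F); print("front corners",fr,fl,"width",np.linalg.norm(fr-fl))
yaw=np.mean([np.arctan2(*R[0][::-1]),np.arctan2(*L[0][::-1])]); ax=np.array([np.cos(yaw),np.sin(yaw)]); ay=np.array([-ax[1],ax[0]])
o=(fr+fl)/2+.21*ax; print("yaw",yaw,"origin",o)
S=lambda x,y:o+ax*x+ay*y
sp=lambda P:np.c_[(P[:,:2]-o)@ax,(P[:,:2]-o)@ay]
hp=ray(c,(195+267/4,85+374/4),.128); print("hinge seen (scope)",sp(hp))
pin=ray(c,(267.4,209.6),.163); print("pin",pin,sp(pin)); q=sp(pin)[0]-[-.099,-.070]; print("len",np.hypot(*q),"theta",np.arctan2(-q[0],q[1]))
rl=[(195+x/4-.1,85+y/4-.1) for x,y in[(98,351),(115,306),(112,240),(232,349),(213,303),(212,200)]]; print("rails",sp(ray(c,rl,.122)))
fk=[(310+(x-380)/5-.4,200+y/5-.4) for x,y in[(595,82),(664,124),(608,224),(534,183)]]
P=ray(c,fk,.027)[:,:2]; print("flask corners",P,"sides",[np.linalg.norm(P[i]-P[(i+1)%4]) for i in range(4)],"centre",P.mean(0))
cap=ray(c,(343.4,246.9),.0155)[0,:2]; d=P.mean(0)-cap; print("cap",cap,"dist to centre",np.hypot(*d),"yaw by cap",np.arctan2(d[1],d[0]),"by sides",[np.arctan2(*(P[i]-P[j])[::-1]) for i,j in((0,3),(1,2))])
for n,x,y in[("home",-.021,0),("mouth",-.08,0),("pin0",-.099,.015)]: print(n,S(x,y))
E
python3 m1.py
```

```text
R [ 0.99998516 -0.0054457 ] -0.3120174 res 0.005132119908788243
L [ 0.9999492 -0.0100795] -0.5775223 res 0.00011303569123793743
F [0.0094816  0.99995506] 89.45673 res 0.00015157324024392822
front corners [ 0.48112607 -0.09531479] [0.48283014 0.08439819] width 0.17972106
yaw -0.0077626985 origin [ 0.6919718  -0.00708845]
hinge seen (scope) [[-0.09892643 -0.07023276]]
pin [[ 0.50922369 -0.08940923  0.163     ]] [[-0.18210356 -0.0837369 ]]
len 0.08423125712479812 theta 1.7346136107658234
rails [[-0.08171827  0.04282506]
 [-0.05161673  0.03127442]
 [-0.00717837  0.03301242]
 [-0.08121424 -0.04677479]
 [-0.05021233 -0.03433089]
 [ 0.01918653 -0.03424426]]
flask corners [[ 0.48801338 -0.33622898]
 [ 0.46327652 -0.37518244]
 [ 0.40670231 -0.3415685 ]
 [ 0.43082824 -0.29978379]] sides [np.float64(0.04614416989600882), np.float64(0.06580682221427307), np.float64(0.04824958195288369), np.float64(0.06781143864298887)] centre [ 0.44720511 -0.33819093]
cap [ 0.39931333 -0.30970876] dist to centre 0.055721238471700546 yaw by cap -0.536527641547013 by sides [np.float64(-0.5674091406785974), np.float64(-0.5361119244453926)]
home [ 0.6709724  -0.00692543]
mouth [ 0.6119742  -0.00646744]
pin0 [0.59309125 0.0086796 ]
```

```bash
for i in 1 2 3 4; do python3 -m handwheel '12 10 -4 0 0 0.11 -1; 23 20 -8 0 0 0.22 -1; 35 31 -12 0 0 0.33 -1; 46 41 -16 0 0 0.45 -1; 58 51 -20 0 0 0.557 -1' 30; done
python3 -m handwheel '0 0 0 0 0 0 -1;0 0 0 0 0 0 -1'
python3 - <<'E'
from h import *
s=robot.observe(); print(s["ee_pos"],s["eef_rot"],s["joints"]); im=read_camera("wrist"); cv2.imwrite("pics/w1.png",im); c=cam("wrist",s)
hsv=cv2.cvtColor(im,cv2.COLOR_BGR2HSV);H,S,V=cv2.split(hsv)
for ce,st,l in blobs((H>5)&(H<18)&(S>150)&(V>100),50):
    r=cv2.minAreaRect(np.argwhere(l)[:,::-1].astype(np.float32)); print(ce,st,r,ray(c,ce,.0135))
f=lambda x,y,z:[.447+np.cos(-.545)*x-np.sin(-.545)*y,-.338+np.sin(-.545)*x+np.cos(-.545)*y,z]
pp=proj(c,[f(.035,.026,.027),f(.035,-.026,.027),f(-.035,-.026,.027),f(-.035,.026,.027),f(-.065,0,.0135)])
for p in pp: cv2.circle(im,tuple(np.int32(p.round())),2,(0,0,255),-1)
cv2.imwrite("pics/w1m.png",im); print(pp)
E
```

```text
t: 0.52
ee_pos: [0.2643, -0.4848, 0.2106]
eef_rot: [-3.141, 0.001, -0.641]
force: [0.3, -1.2, 0.0]
finger_gap: 0.997
t: 0.93
ee_pos: [0.3224, -0.4338, 0.1907]
eef_rot: [-3.141, 0.001, -0.084]
force: [0.4, -0.3, 0.4]
finger_gap: 1.001
t: 1.35
ee_pos: [0.3803, -0.3828, 0.1707]
eef_rot: [-3.14, 0.0, 0.473]
force: [0.2, 0.3, -0.7]
finger_gap: 1.005
t: 1.77
ee_pos: [0.4383, -0.3319, 0.1507]
eef_rot: [-3.14, -0.0, 1.03]
force: [1.3, 0.5, 0.9]
finger_gap: 1.004
t: 1.93
ee_pos: [0.4381, -0.3321, 0.1507]
eef_rot: [-3.14, 0.0, 1.024]
force: [-0.5, 0.4, 0.1]
finger_gap: 0.998
[ 0.43810937 -0.33209836  0.15071293] [-3.14006735e+00  1.02689919e-04  1.02358846e+00] [-7.25203979e-01  3.47145297e-01  1.66964984e+00 -4.11084076e-04
  1.12628057e+00 -1.74861531e+00]
[251.8997955  139.12474438] [241 128  24  23 489] ((252.5, 139.0), (23.0, 22.0), 0.0) [[ 0.39909475 -0.30909139  0.0135    ]]
[[279.70547605 237.68860416]
 [224.93040978 237.81653626]
 [222.42772762 165.36788846]
 [281.68249472 165.23911947]
 [251.99069613 128.84033354]]
```

View pics/w1m.png

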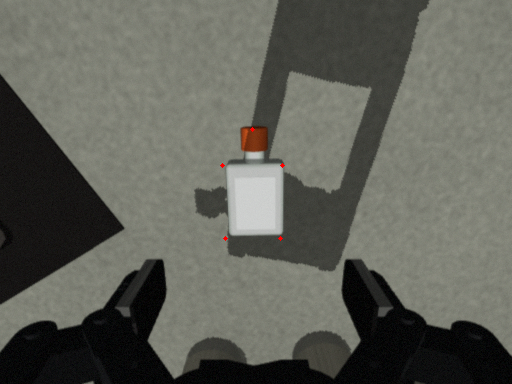

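The wrist picture shows the flask square in the tool frame, with its body spanning columns 228-283 and centred at about 255.5, against the jaws' centre at 254. My prediction is within 3 mm of that, so I'll descend and grip.

```bash
python3 -m handwheel '0 0 -20 0 0 0 -1;1 1 -50 0 0 0 -1; 1 1 -80 0 0 0 -1; 1 1 -105 0 0 0 -1; 1 1 -120 0 0 0 -1' 30
python3 -m handwheel '0 0 -10 0 0 0 -1;0 0 -18 0 0 0 -1; 0 0 -24 0 0 0 -1; 0 0 -26 0 0 0 -1; 0 0 -26 0 0 0 -1' 30
for i in 1 2 ; do python3 -m handwheel '0 0 0 0 0 0 1;0 0 0 0 0 0 1;0 0 0 0 0 0 1;0 0 0 0 0 0 1;0 0 0 0 0 0 1' 30; done
```

```text
t: 2.4
ee_pos: [0.4372, -0.3316, 0.029]
eef_rot: [-3.138, -0.0, 1.021]
force: [-0.2, 0.3, -0.3]
finger_gap: 0.999
t: 2.82
ee_pos: [0.4393, -0.3322, 0.0055]
eef_rot: [3.141, 0.0, 1.024]
force: [0.3, 0.3, 0.4]
finger_gap: 0.998
t: 3.23
ee_pos: [0.4398, -0.3322, 0.0062]
eef_rot: [3.14, 0.0, 1.024]
force: [-0.2, 0.1, 6.4]
finger_gap: 0.601
t: 3.65
ee_pos: [0.4398, -0.3322, 0.0063]
eef_rot: [3.14, 0.0, 1.024]
force: [-1.3, 1.0, 6.5]
finger_gap: 0.599
```

```bash
python3 -m handwheel '0 0 10 0 0 0 1;0 0 35 0 0 0 1; 0 0 70 0 0 0 1; 0 0 100 0 0 0 1; 0 0 120 0 0 0 1' 30
python3 -m handwheel '0 5 30 0 0 0 1;0 20 60 0 0 0.05 1; 10 40 90 0 0 0.1 1; 20 65 110 0 0 0.15 1; 30 90 120 0 0 0.2 1'
python3 -m handwheel '13 25 0 0 0 0.06 1;26 50 0 0 0 0.12 1; 39 75 0 0 0 0.18 1; 49 100 0 0 0 0.23 1; 59 125 0 0 0 0.28 1'
python3 -m handwheel '10 25 0 0 0 0.03 1;20 50 0 0 0 0.057 1; 30 75 0 0 0 0.057 1; 32 95 0 0 0 0.057 1; 32 111 0 0 0 0.057 1'
python3 -m handwheel '0 0 0 0 0 0 1;0 0 0 0 0 0 1;0 0 0 0 0 0 1'
python3 - <<'E'
from h import *
s=robot.observe(); print(s["ee_pos"],s["eef_rot"],s["joints"],s["force"]); im=read_camera("wrist"); c=cam("wrist",s)
cv2.imwrite("pics/w2.png",im); np.savez("w2.npz",p=s["ee_pos"],r=s["eef_rot"])
E
```

```text
t: 4.07
ee_pos: [0.4399, -0.3323, 0.1286]
eef_rot: [3.138, 0.001, 1.024]
force: [1.5, -0.6, -1.1]
finger_gap: 0.607
t: 4.48
ee_pos: [0.4704, -0.2419, 0.2493]
eef_rot: [3.136, 0.001, 1.225]
force: [0.5, -0.0, -0.4]
finger_gap: 0.601
t: 4.9
ee_pos: [0.5281, -0.1153, 0.2457]
eef_rot: [-3.141, -0.0, 1.507]
force: [-0.5, -0.2, -1.2]
finger_gap: 0.601
t: 5.32
ee_pos: [0.5603, -0.0038, 0.2455]
eef_rot: [-3.141, -0.001, 1.562]
force: [-0.6, 0.3, -1.1]
finger_gap: 0.599
t: 5.57
ee_pos: [0.5598, -0.0062, 0.2455]
eef_rot: [-3.141, 0.001, 1.561]
force: [0.6, -0.6, -1.6]
finger_gap: 0.598
[ 0.55980928 -0.00618083  0.24546219] [-3.14137069e+00  7.00371243e-04  1.56133657e+00] [-8.60146718e-02  2.75260360e-01  1.51610462e+00 -7.33027392e-04
  1.35039547e+00 -1.64719085e+00] [ 0.55341964 -0.62253819 -1.64641475]
```

View pics/w2.png

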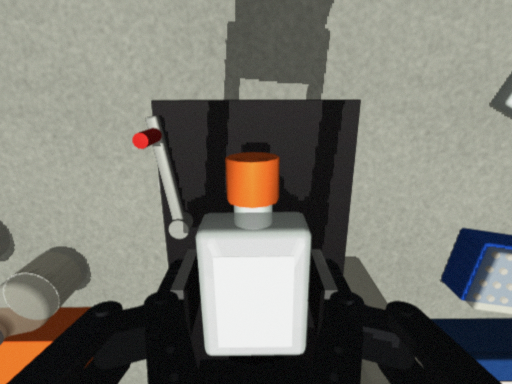

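The flask is held squarely: body at columns 197-310, cap at 226-280, rows 154-205. The stage's front corners are at about (153,100) and (360,99), and the arm with its red pin is clear to the left.

```bash
cat > w2.py <<'E'
from h import *
d=np.load("w2.npz"); s=dict(ee_pos=d["p"],eef_rot=d["r"]); c=cam("wrist",s); im=cv2.imread("pics/w2.png")
yaw=-.0095; ax=np.array([np.cos(yaw),np.sin(yaw)]); ay=np.array([-ax[1],ax[0]]); o=np.array([.692,-.0075])
sp=lambda P:np.c_[(P[:,:2]-o)@ax,(P[:,:2]-o)@ay].round(4)
print("stage front corners",sp(ray(c,[(152.5,99.5),(360.5,98.5)],.11)))
print("stage edges L/R near row150", sp(ray(c,[(158,170),(354,170)],.11)))
z=s["ee_pos"][2]-.006
print("tool",sp(s["ee_pos"][None]))
print("body top corners",sp(ray(c,[(199,215),(309,215),(306,354),(206,354)],z+.027)))
H,S,V=cv2.split(cv2.cvtColor(im,cv2.COLOR_BGR2HSV))
m=(H>5)&(H<22)&(S>150)&(V>100); m[:140]=0;m[215:]=0
for ce,st,l in blobs(m,200): print(ce,st,"cap end (top lip)",sp(ray(c,(ce[0],st[1]),z+.018)),"rear",sp(ray(c,(ce[0],st[1]+st[3]),z+.0255)))
E
python3 w2.py
```

```text
stage front corners [[-0.2106 -0.0854]
 [-0.2114  0.0927]]
stage edges L/R near row150 [[-0.1488 -0.0868]
 [-0.1488  0.0937]]
tool [[-1.322e-01  1.000e-04]]
body top corners [[-0.1663 -0.0221]
 [-0.1663  0.0246]
 [-0.0913  0.0274]
 [-0.0914 -0.0228]]
[252.1908976  182.27602191] [ 226  157   53   51 2373] cap end (top lip) [[-0.1894  0.0005]] rear [[-0.1689  0.0005]]
```

```bash
python3 -m handwheel '5 0 -20 0 0 0 1;12 1 -45 0 0 0 1; 19 1 -75 0 0 0 1; 19 1 -95 0 0 0 1; 19 1 -110 0 0 0 1' 30
python3 -m handwheel '0 0 -5 0 0 0 1;0 0 -9 0 0 0 1; 0 0 -9 0 0 0 1; 0 0 -9 0 0 0 1;0 0 -9 0 0 0 1'
python3 - <<'E'
from h import *
s=robot.observe(); print(s["ee_pos"],s["eef_rot"],s["force"]); im=read_camera("wrist")
cv2.imwrite("pics/w3.png",im); np.savez("w3.npz",p=s["ee_pos"],r=s["eef_rot"])
E
```

```text
t: 6.03
ee_pos: [0.5782, -0.0061, 0.1331]
eef_rot: [-3.139, 0.0, 1.559]
force: [-0.2, 0.8, -0.4]
finger_gap: 0.6
t: 6.45
ee_pos: [0.5802, -0.0051, 0.1276]
eef_rot: [3.139, 0.0, 1.561]
force: [-0.1, -0.6, -1.1]
finger_gap: 0.604
[ 0.58015968 -0.00508158  0.12763492] [3.13904016e+00 2.25278083e-04 1.56065233e+00] [-0.11830651 -0.62638781 -1.08612279]
```

View pics/w3.png

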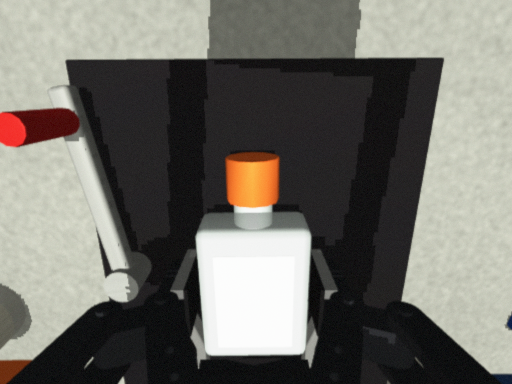

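The flask is low over the apron: stage front corners at (68,60) and (443,58) give a centre column of 255.5, and the flask's axis is at column 253. That is about 1 mm to correct in y. Next I'll set it down and release with a part opening.

```bash
python3 -m handwheel '0 1 -3 0 0 0 1;0 1 -6 0 0 0 1; 0 1 -8 0 0 0 1; 0 1 -10 0 0 0 1;0 1 -10 0 0 0 1' 30
python3 -m handwheel '0 0 -1 0 0 0 1;0 0 -1.5 0 0 0 1; 0 0 -1.5 0 0 0 1'
python3 -m handwheel '0 0 0 0 0 0 -0.5;0 0 0 0 0 0 -0.5;0 0 0 0 0 0 -0.5;0 0 0 0 0 0 -0.5;0 0 0 0 0 0 -0.5'
python3 -m handwheel '0 0 10 0 0 0 -0.5;0 0 25 0 0 0 -0.5;0 0 45 0 0 0 -0.5;0 0 60 0 0 0 -0.5;0 0 70 0 0 0 -0.5'
```

```text
t: 6.92
ee_pos: [0.5791, -0.0037, 0.1163]
eef_rot: [-3.141, -0.0, 1.561]
force: [-0.4, 0.2, -0.4]
finger_gap: 0.602
t: 7.17
ee_pos: [0.5791, -0.0037, 0.1162]
eef_rot: [3.141, 0.0, 1.561]
force: [-3.9, 0.9, 9.5]
finger_gap: 0.604
t: 7.58
ee_pos: [0.5791, -0.0038, 0.1145]
eef_rot: [-3.141, 0.0, 1.561]
force: [-0.6, -0.1, -0.2]
finger_gap: 0.75
t: 8.0
ee_pos: [0.5802, -0.0038, 0.1872]
eef_rot: [3.139, 0.0, 1.561]
force: [0.0, 0.5, 0.1]
finger_gap: 0.752
```

```bash
python3 -m handwheel '-20 0 0 0 0 0 0;-45 0 0 0 0 0 1; -70 0 0 0 0 0 1; -90 0 0 0 0 0 1;-90 0 0 0 0 0 1' 30
python3 -m handwheel '0 0 0 0 0 0 1;0 0 0 0 0 0 1;0 0 0 0 0 0 1'
python3 - <<'E'
from h import *
s=robot.observe(); print(s["ee_pos"],s["eef_rot"],s["finger_gap"]); im=read_camera("wrist")
cv2.imwrite("pics/w4.png",im); np.savez("w4.npz",p=s["ee_pos"],r=s["eef_rot"])
cv2.imwrite("pics/top4.png",read_camera("top"))
E
```

```text
t: 8.42
ee_pos: [0.4838, -0.0034, 0.1846]
eef_rot: [-3.136, -0.0, 1.561]
force: [-0.7, 1.0, -0.6]
finger_gap: 0.039
t: 8.67
ee_pos: [0.4907, -0.0039, 0.1852]
eef_rot: [3.14, 0.0, 1.561]
force: [1.0, -0.8, 0.3]
finger_gap: -0.002
[ 0.49068647 -0.00391365  0.18521998] [3.13981380e+00 1.65192419e-04 1.56097350e+00] -0.002141430640788075
```

View pics/w4.png

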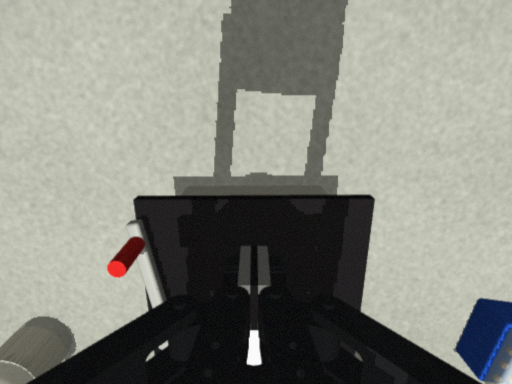

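This view shows only the closed fingers (column 254) over the apron, and the gripper hides the flask. I'll check the flask against the rails in the top view instead.

```bash
python3 - <<'E'
from h import *
a=cv2.imread("pics/top4.png"); cv2.imwrite("pics/crop4.png",cv2.resize(a[85:235,190:310],None,fx=4,fy=4,interpolation=cv2.INTER_CUBIC))
E
```

```text
(no output)
```

View pics/crop4.png

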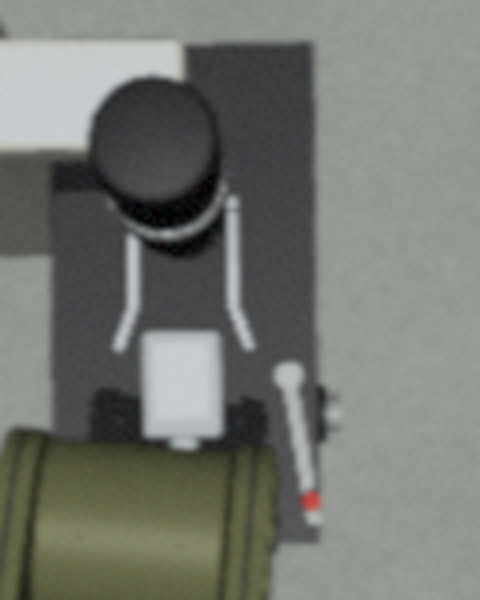

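The flask sits square in the lane mouth, level and centred between the rails to within about 0.5 mm (body columns 143-222, rails 134/233). Now I'll lower the closed fingers behind the cap and push.

```bash
python3 -m handwheel '0 1 -20 0 0 0 1;0 1 -40 0 0 0 1; 0 1 -55 0 0 0 1; 0 1 -66 0 0 0 1;0 1 -66 0 0 0 1' 30
python3 -m handwheel '4 0 0 0 0 0 1;8 0 0 0 0 0 1; 12 0 0 0 0 0 1; 16 0 0 0 0 0 1;20 0 0 0 0 0 1'
for i in 1 2 3; do python3 -m handwheel '4 0 0 0 0 0 1;8 0 0 0 0 0 1; 12 0 0 0 0 0 1; 16 0 0 0 0 0 1;20 -0.2 0 0 0 0 1'; done
```

```text
t: 9.18
ee_pos: [0.488, -0.0026, 0.1164]
eef_rot: [-3.137, -0.0, 1.561]
force: [-0.0, 0.4, -0.1]
finger_gap: -0.003
t: 9.6
ee_pos: [0.5105, -0.0028, 0.1195]
eef_rot: [3.14, 0.0, 1.561]
force: [-0.6, -0.3, 0.3]
finger_gap: 0.001
t: 10.02
ee_pos: [0.5294, -0.0029, 0.1188]
eef_rot: [-3.141, 0.0, 1.561]
force: [-0.3, -0.5, 0.4]
finger_gap: -0.001
t: 10.43
ee_pos: [0.5496, -0.0031, 0.1188]
eef_rot: [-3.142, -0.0, 1.561]
force: [-0.6, 0.4, -0.8]
finger_gap: -0.001
t: 10.85
ee_pos: [0.5696, -0.0033, 0.1188]
eef_rot: [-3.142, -0.0, 1.561]
force: [0.2, -0.1, 0.5]
finger_gap: -0.002
```

```bash
python3 -m handwheel '3 0 0 0 0 0 1;6 0 0 0 0 0 1; 9 0 0 0 0 0 1; 12 0 0 0 0 0 1;15 -0.2 0 0 0 0 1'
for i in 1 2 3 4; do python3 -m handwheel '1 0 0 0 0 0 1;2 0 0 0 0 0 1; 2 0 0 0 0 0 1' |tr '\n' ' '; done
python3 - <<'E'
from h import *
a=read_camera("top"); cv2.imwrite("pics/top5.png",a); cv2.imwrite("pics/crop5.png",cv2.resize(a[85:235,190:310],None,fx=4,fy=4,interpolation=cv2.INTER_CUBIC))
E
```

```text
t: 11.27
ee_pos: [0.5844, -0.0035, 0.1188]
eef_rot: [-3.142, -0.0, 1.561]
force: [-0.4, 0.8, 0.2]
finger_gap: 0.001
t: 11.52 ee_pos: [0.5864, -0.0036, 0.1188] eef_rot: [3.141, 0.0, 1.561] force: [-0.4, -1.1, 0.0] finger_gap: 0.001 t: 11.77 ee_pos: [0.5884, -0.0036, 0.1188] eef_rot: [3.141, 0.0, 1.561] force: [0.1, 0.3, -0.5] finger_gap: 0.003 t: 12.02 ee_pos: [0.5905, -0.0036, 0.1188] eef_rot: [3.141, 0.0, 1.561] force: [0.8, 0.6, 0.3] finger_gap: 0.0 t: 12.27 ee_pos: [0.5925, -0.0036, 0.1188] eef_rot: [3.141, 0.0, 1.561] force: [0.1, -0.9, 0.2] finger_gap: -0.001
```

View pics/crop5.png

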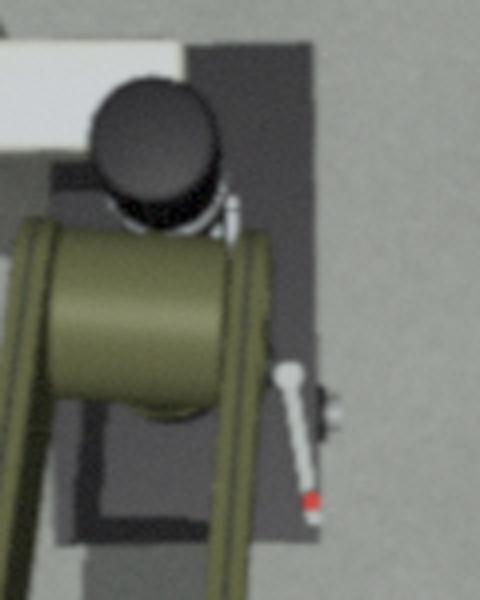

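```bash
python3 - <<'E'
from h import *
c=cam("top")
for z in(.25,.3,.35,.4): print(z,ray(c,[(225,143),(225,185)],z).round(3))
E
for i in 1 2 3; do python3 -m handwheel '1 0 0 0 0 0 1;1.5 0 0 0 0 0 1; 1.5 0 0 0 0 0 1' |tr '\n' ' '; done
```

```text
0.25 [[0.67  0.011 0.25 ]
 [0.569 0.013 0.25 ]]
0.3 [[0.662 0.008 0.3  ]
 [0.566 0.009 0.3  ]]
0.35 [[0.654 0.004 0.35 ]
 [0.562 0.006 0.35 ]]
0.4 [[0.647 0.001 0.4  ]
 [0.559 0.002 0.4  ]]
t: 12.57 ee_pos: [0.5938, -0.0036, 0.1188] eef_rot: [3.142, 0.0, 1.561] force: [0.3, 0.0, -0.7] finger_gap: 0.001 t: 12.82 ee_pos: [0.5946, -0.0036, 0.1187] eef_rot: [-3.14, 0.0, 1.561] force: [-3.1, 0.8, 2.1] finger_gap: 0.0 t: 13.07 ee_pos: [0.5946, -0.0036, 0.1187] eef_rot: [-3.137, 0.0, 1.561] force: [-5.0, -0.7, 4.9] finger_gap: -0.002
```

```bash
python3 -m handwheel '-10 0 0 0 0 0 1;-25 0 0 0 0 0 1; -45 0 0 0 0 0 1; -60 0 15 0 0 0 1; -60 0 40 0 0 0 1'
python3 -m handwheel '-5 0 30 0 0 0.03 1;-10 -30 50 0 0 0.06 1; -20 -60 60 0 0 0.1 1; -23 -95 60 0 0 0.14 1; -23 -124 60 0 0 0.165 1'
python3 -m handwheel '0 0 0 0 0 0 1;0 0 0 0 0 0 1;0 0 0 0 0 0 1'
python3 - <<'E'
from h import *
a=read_camera("top"); b=read_camera("scene"); cv2.imwrite("pics/top6.png",a);cv2.imwrite("pics/scene6.png",b)
o=np.hstack([cv2.resize(a[85:235,190:290],None,fx=4,fy=4,interpolation=cv2.INTER_CUBIC),cv2.resize(b[90:240,220:320],None,fx=4,fy=4,interpolation=cv2.INTER_CUBIC)]); cv2.imwrite("pics/crop6.png",o)
E
```

```text
t: 13.48
ee_pos: [0.5304, -0.0031, 0.1562]
eef_rot: [-3.132, -0.001, 1.561]
force: [0.3, 0.0, 0.3]
finger_gap: 0.0
t: 13.9
ee_pos: [0.5138, -0.1292, 0.2205]
eef_rot: [3.138, 0.003, 1.729]
force: [1.2, -1.0, -0.9]
finger_gap: -0.0
t: 14.15
ee_pos: [0.5136, -0.1273, 0.2187]
eef_rot: [3.141, -0.001, 1.725]
force: [-0.2, -0.6, -0.8]
finger_gap: -0.001
```

View pics/crop6.png

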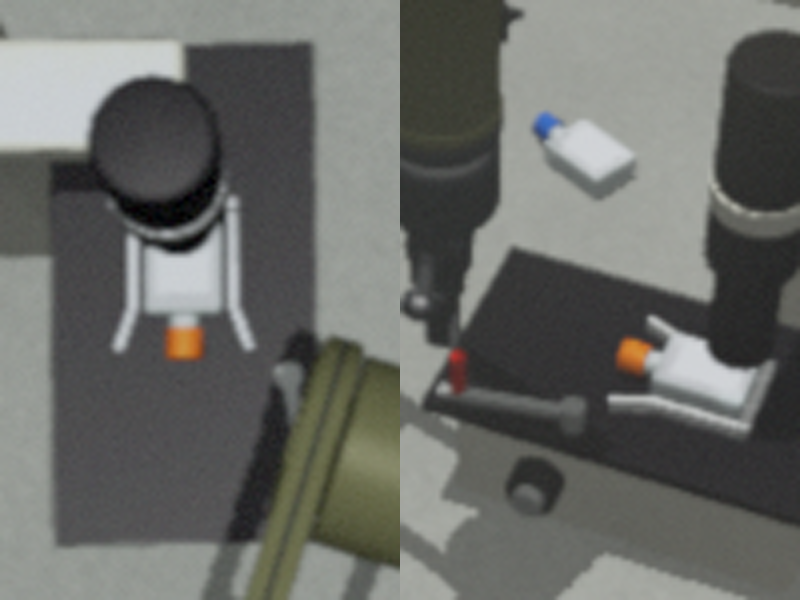

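The flask lies straight in the lane, with its cap at top-crop (184,342). In the scene view its far end reaches the stop bar, and the lamp head is undisturbed. I'll check the cap end's position in numbers.

```bash
cat > capx.py <<'E'
import sys
from h import *
a=cv2.imread(sys.argv[1]); c=cam("top"); yaw=-.0095; ax=np.array([np.cos(yaw),np.sin(yaw)]); ay=np.array([-ax[1],ax[0]]); o=np.array([.692,-.0075])
sp=lambda P:(np.c_[(P[:,:2]-o)@ax,(P[:,:2]-o)@ay]*1e3).round(1)
H,S,V=cv2.split(cv2.cvtColor(a,cv2.COLOR_BGR2HSV))
m=((H>5)&(H<22)&(S>110)&(V>90)); m[:150]=0;m[190:]=0;m[:,:220]=0;m[:,260:]=0
for ce,st,l in blobs(m,10): 
    # subpixel end from a saturation profile down the cap's middle column
    p=S[160:185,int(ce[0])-1:int(ce[0])+2].mean(1).astype(float); h=(p.max()+p[-1])/2; i=np.where(p>h)[0]; e=160+i[-1]+(p[i[-1]]-h)/(p[i[-1]]-p[i[-1]+1]); b=160+i[0]-(p[i[0]]-h)/(p[i[0]]-p[i[0]-1])
    print(ce,st,"cap centre",sp(ray(c,ce,.13)),"expect -76,0; end",sp(ray(c,(ce[0],e),.1235)),sp(ray(c,(ce[0],e),.1355)),"expect -86; front",sp(ray(c,(ce[0],b),.1355)),"expect -66")
m=((H<5)|(H>172))&(S>120)&(V>80); m[:150]=0;m[240:]=0
for ce,st,l in blobs(m,4):
    q=sp(ray(c,ce,.163))[0]; print("pin",ce,st,q,"theta",np.arctan2(-(q[0]+99),q[1]+70))
E
python3 capx.py pics/top6.png
```

```text
[235.55844156 170.45454545] [231 167  10   8  77] cap centre [[-77.   -0.5]] expect -76,0; end [[-87.8  -0.2]] [[-88.9  -0.8]] expect -86; front [[-67.6  -0.9]] expect -66
```

The cap end reads -87.8 against -86 expected, and this view also puts the rail ends about 1.5 mm short, so the two agree. The push met the stop at the predicted TCP x of 0.595. Next I'll work out the arc for the pin.

```bash
python3 - <<'E'
import numpy as np
h=np.array([.5923,-.0766]); r=.0205
P=lambda t:(h+.085*np.array([-np.sin(t),np.cos(t)])-r*np.array([np.cos(t),np.sin(t)]))*1e3
prev=P(1.725); print(prev)
for k in range(4):
    b=1.725-.45*k; 
    print(k,[ (np.r_[P(b-.09*j)-P(b)]).round(1).tolist()+[round(-.09*j,2)] for j in range(1,6)],P(b-.45).round(1))
E
python3 -m handwheel '0 0 -20 0 0 0 1;0 0 -45 0 0 0 1; 0 0 -65 0 0 0 1; 0 0 -78 0 0 0 1; 0 0 -78 0 0 0 1' 30
```

```text
[ 511.45725891 -109.91217815]
0 [[-2.7, 7.4, -0.09], [-4.7, 15.0, -0.18], [-6.0, 22.8, -0.27], [-6.6, 30.6, -0.36], [-6.4, 38.5, -0.45]] [505.  -71.4]
1 [[0.8, 7.8, -0.09], [2.3, 15.5, -0.18], [4.5, 23.1, -0.27], [7.4, 30.4, -0.36], [10.9, 37.5, -0.45]] [516. -34.]
2 [[4.1, 6.7, -0.09], [8.9, 13.0, -0.18], [14.1, 18.8, -0.27], [19.9, 24.2, -0.36], [26.1, 29.0, -0.45]] [542.1  -5. ]
3 [[6.6, 4.2, -0.09], [13.6, 7.8, -0.18], [20.9, 10.8, -0.27], [28.4, 13.1, -0.36], [36.1, 14.7, -0.45]] [578.2   9.7]
t: 14.67
ee_pos: [0.5115, -0.1255, 0.1378]
eef_rot: [-3.136, -0.003, 1.728]
force: [0.6, -0.4, 0.0]
finger_gap: 0.001
```

```bash
python3 -m handwheel '-1 5 0 0 0 0 1;-2 10 0 0 0 0 1; -2 17 0 0 0 0 1; -2 17 0 0 0 0 1' | tr '\n' ' '
python3 -m handwheel '-2.7 7.4 0 0 0 -0.09 1; -4.7 15 0 0 0 -0.18 1; -6 22.8 0 0 0 -0.27 1; -6.6 30.6 0 0 0 -0.36 1; -6.4 38.5 0 0 0 -0.45 1'| tr '\n' ' '
python3 -m handwheel '0.8 7.8 0 0 0 -0.09 1; 2.3 15.5 0 0 0 -0.18 1; 4.5 23.1 0 0 0 -0.27 1; 7.4 30.4 0 0 0 -0.36 1; 10.9 37.5 0 0 0 -0.45 1'| tr '\n' ' '
python3 - <<'E'
from h import *
b=read_camera("scene"); a=read_camera("top"); cv2.imwrite("pics/top7.png",a)
o=np.hstack([cv2.resize(a[85:235,190:290],None,fx=4,fy=4,interpolation=cv2.INTER_CUBIC),cv2.resize(b[90:240,220:320],None,fx=4,fy=4,interpolation=cv2.INTER_CUBIC)]); cv2.imwrite("pics/crop7.png",o)
E
```

```text
t: 15.0 ee_pos: [0.5122, -0.1091, 0.1419] eef_rot: [3.14, 0.0, 1.727] force: [-0.1, 0.0, -0.0] finger_gap: -0.001 t: 15.42 ee_pos: [0.5055, -0.0718, 0.1418] eef_rot: [3.14, 0.0, 1.272] force: [-0.4, -1.2, 0.1] finger_gap: -0.001 t: 15.83 ee_pos: [0.5161, -0.034, 0.1416] eef_rot: [3.141, -0.0, 0.822] force: [-0.9, 0.4, 0.0] finger_gap: -0.004
```

View pics/crop7.png

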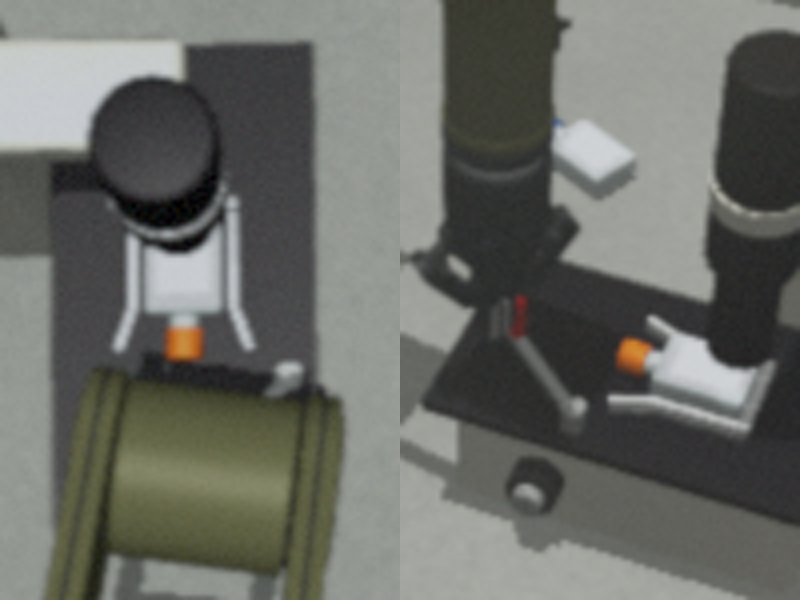

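The closed fingers are carrying the pin round (red at (518,315) in the scene crop) and the flask hasn't moved. I'll continue to the closed limit.

```bash
python3 -m handwheel '4.1 6.7 0 0 0 -0.09 1; 8.9 13 0 0 0 -0.18 1; 14.1 18.8 0 0 0 -0.27 1; 19.9 24.2 0 0 0 -0.36 1; 26.1 29 0 0 0 -0.45 1'| tr '\n' ' '
python3 -m handwheel '6.6 4.2 0 0 0 -0.09 1; 13.6 7.8 0 0 0 -0.18 1; 20.9 10.8 0 0 0 -0.27 1; 26 12.5 0 0 0 -0.36 1; 28 13 0 0 0 -0.38 1'| tr '\n' ' '
for i in 1 2 3 4 5; do python3 -m handwheel '1 0 0 0 0 0 1;2 0 0 0 0 0 1; 2 0 0 0 0 0 1'| tr '\n' ' '; done
```

```text
t: 16.35 ee_pos: [0.5421, -0.0055, 0.1413] eef_rot: [3.141, 0.0, 0.375] force: [-0.8, -0.2, -0.7] finger_gap: -0.0 t: 16.77 ee_pos: [0.5711, 0.0075, 0.1413] eef_rot: [3.142, -0.001, -0.004] force: [-0.6, 0.4, 0.9] finger_gap: 0.003 t: 17.02 ee_pos: [0.5722, 0.0072, 0.141] eef_rot: [3.141, -0.0, -0.002] force: [0.1, -0.1, 0.1] finger_gap: -0.0 t: 17.27 ee_pos: [0.5732, 0.0073, 0.1408] eef_rot: [3.141, 0.002, -0.003] force: [-2.8, -0.9, 3.2] finger_gap: -0.004 t: 17.52 ee_pos: [0.5734, 0.0073, 0.1407] eef_rot: [3.141, 0.006, -0.004] force: [-7.7, -1.4, 5.8] finger_gap: 0.002 t: 17.77 ee_pos: [0.5736, 0.0074, 0.1406] eef_rot: [3.141, 0.009, -0.003] force: [-10.9, -0.4, 9.5] finger_gap: -0.002 t: 18.02 ee_pos: [0.5737, 0.0074, 0.1405] eef_rot: [3.141, 0.012, -0.003] force: [-15.1, -0.9, 12.0] finger_gap: -0.001
```

The arm hit a firm stop at x = 0.5735 (expected about 0.572). I'll back off, clear the view and check.

```bash
python3 -m handwheel '-10 0 0 0 0 0 1;-25 0 0 0 0 0 1; -45 0 0 0 0 0 1; -65 0 0 0 0 0 1; -70 0 20 0 0 0 1'| tr '\n' ' '
python3 -m handwheel '-10 -20 30 0 0 0 1;-15 -60 60 0 0 0 1; -20 -100 80 0 0 0 1; -20 -140 80 0 0 0 1; -20 -180 80 0 0 0 1'| tr '\n' ' '
python3 -m handwheel '0 -40 0 0 0 0 1;0 -60 0 0 0 0 1;0 -60 0 0 0 0 1;0 -60 0 0 0 0 1;0 -60 0 0 0 0 1'| tr '\n' ' '
python3 - <<'E'
from h import *
b=read_camera("scene"); a=read_camera("top"); cv2.imwrite("pics/top8.png",a); cv2.imwrite("pics/scene8.png",b)
o=np.hstack([cv2.resize(a[85:235,190:290],None,fx=4,fy=4,interpolation=cv2.INTER_CUBIC),cv2.resize(b[90:240,220:320],None,fx=4,fy=4,interpolation=cv2.INTER_CUBIC)]); cv2.imwrite("pics/crop8.png",o)
# bystanders: changes against the first pictures
for n,x in(("top",a),("scene",b)):
    d=cv2.absdiff(x,cv2.imread(f"pics/{n}0.png")).max(2)>60
    for ce,s,_ in blobs(d,40): print(n,ce.round(),s)
E
python3 capx.py pics/top8.png
```

```text
t: 18.43 ee_pos: [0.504, 0.0078, 0.1574] eef_rot: [-3.141, 0.01, -0.004] force: [-1.3, 0.5, -0.8] finger_gap: -0.004 t: 18.85 ee_pos: [0.4919, -0.1673, 0.2436] eef_rot: [3.139, -0.007, -0.002] force: [1.1, -0.1, 0.4] finger_gap: -0.002 t: 19.27 ee_pos: [0.4903, -0.2248, 0.2405] eef_rot: [-3.141, -0.0, -0.004] force: [-0.3, 0.7, 0.4] finger_gap: 0.001 top [236. 157.] [226 141  20  34 437]
top [241. 179.] [225 176  34   5 115]
top [350. 233.] [ 271  177  134  137 5375]
top [264. 194.] [261 183   7  24  77]
top [343. 247.] [339 242   9  10  53]
top [388. 280.] [377 274  22  13 138]
top [318. 309.] [ 291  289   54   43 1203]
top [307. 352.] [ 260  297   94   87 3136]
top [380. 318.] [360 305  40  23 281]
top [232. 339.] [ 191  310   72   54 1517]
top [483. 353.] [ 438  323   74   61 2783]
top [185. 374.] [173 358  24  26 383]
top [271. 379.] [263 372  20  12  95]
scene [189.  81.] [ 125    0  110  194 9308]
scene [35. 20.] [ 18   8  32  26 178]
scene [107.  57.] [  90   21   37   74 1027]
scene [41. 40.] [ 31  27  17  36 214]
scene [ 6. 42.] [ 0 37 15 13 87]
scene [11. 52.] [  0  40  27  25 223]
scene [22. 75.] [19 65  8 19 52]
scene [37. 86.] [34 80  8 13 51]
scene [ 17. 183.] [   0   86   48  182 4555]
scene [139. 120.] [121 104  35  29 555]
scene [ 76. 131.] [ 71 127  11  10  65]
scene [127. 219.] [  77  152   96  143 3845]
scene [268. 181.] [264 173  10  17  64]
scene [291. 182.] [274 174  35  16 323]
scene [248. 190.] [237 187  23   6  68]
scene [168. 255.] [165 252   9   9  46]
scene [187. 279.] [179 274  15  10  41]
[235.55844156 170.45454545] [231 167  10   8  77] cap centre [[-77.   -0.5]] expect -76,0; end [[-87.9  -0.2]] [[-89.   -0.7]] expect -86; front [[-67.5  -0.9]] expect -66
pin [229.     177.5625] [227 176   5   5  16] [-98.5  14.9] theta -0.005889213421839573
```

View pics/crop8.png

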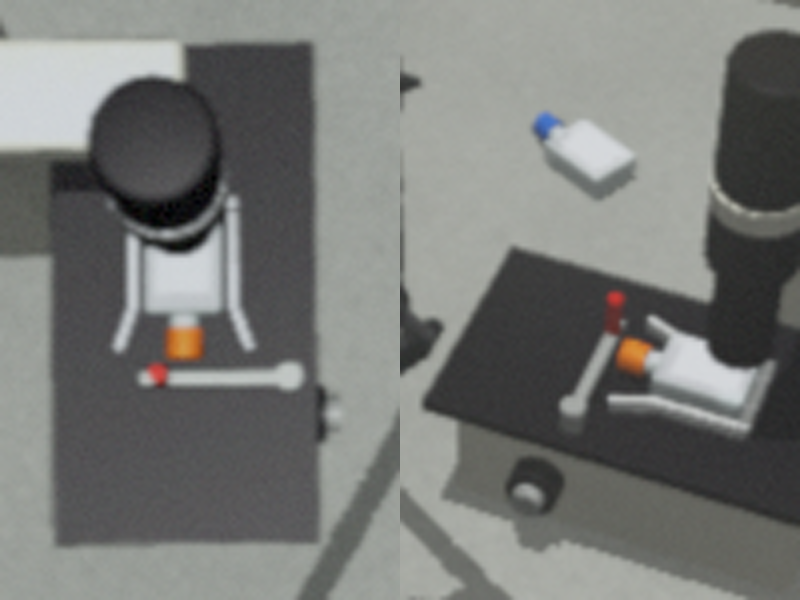

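The pictures show the retaining arm closed across the lane behind the cap (theta about 0.00), the flask between the rails and the blue-capped flask in place. The cap still reads 1.5-2 mm short of home, while the pin reads right. I'll test this with both cameras, comparing the centroids of the cap and the pin with their projected outlines.

```bash
cat > chk.py <<'E'
from h import *
import sys
k=sys.argv[1]
yaw=-.0095; ax=np.array([np.cos(yaw),np.sin(yaw)]); ay=np.array([-ax[1],ax[0]]); o=np.array([.692,-.0075])
W=lambda p:np.c_[o+np.outer(p[:,0],ax)+np.outer(p[:,1],ay),p[:,2]]
t=np.linspace(0,2*np.pi,40); C,S_=np.cos(t),np.sin(t)
cap=np.vstack([np.c_[np.full(40,x),.012*C,.1235+.012*S_] for x in(-.086,-.066)])
pin=np.vstack([np.c_[-.099+.006*C,.015+.006*S_,np.full(40,z)] for z in(.128,.163)])
def cen(c,p):
    h=cv2.convexHull(proj(c,W(p)).astype(np.float32)); m=cv2.moments(h); return np.array([m["m10"],m["m01"]])/m["m00"],m["m00"]
for n in("top","scene"):
    a=cv2.imread(f"pics/{n}{k}.png"); c=cam(n); H,S,V=cv2.split(cv2.cvtColor(a,cv2.COLOR_BGR2HSV)); S=S.astype(float)
    for nm,p,m in(("cap",cap,(H>5)&(H<24)),("pin",pin,(H<5)|(H>170))):
        e,ar=cen(c,p); u,v=e.round().astype(int); w=np.zeros(H.shape); q=(slice(v-9,v+10),slice(u-9,u+10)); w[q]=(m*np.clip(S-70,0,110)*(V>50))[q]/110.
        vv,uu=np.indices(H.shape); g=np.array([(w*uu).sum(),(w*vv).sum()])/w.sum()
        J=np.array([cen(c,p+np.array([dx,dy,0]))[0]-e for dx,dy in((.001,0),(0,.001))]).T
        print(n,nm,"area",w.sum().round(1),ar.round(1),"offset in scope mm (x,y)",np.linalg.solve(J,g-e).round(2))
E
python3 chk.py 8
```

```text
Traceback (most recent call last):
  File "chk.py", line 17, in <module>
    print(n,nm,"area",w.sum().round(1),ar.round(1),"offset in scope mm (x,y)",np.linalg.solve(J,g-e).round(2))
                                       ^^^^^^^^
AttributeError: 'float' object has no attribute 'round'
```

```bash
sed -i 's/ar.round(1)/round(ar,1)/' chk.py; python3 chk.py 8
```

```text
top cap area 69.0 73.1 offset in scope mm (x,y) [-0.93 -0.35]
top pin area 14.6 22.5 offset in scope mm (x,y) [1.17 0.28]
scene cap area 54.4 63.4 offset in scope mm (x,y) [-3.58  3.21]
scene pin area 23.0 42.9 offset in scope mm (x,y) [-3.05  8.1 ]
```

The cap-minus-pin difference is -2.1 mm in the top view and -0.5 mm in the scene view, which is inconclusive at 2.6 mm per pixel. I'll take a closer wrist-camera measurement from about 0.25 m, touching nothing.

```bash
python3 -m handwheel '5 20 10 0 0 0.12 1;10 35 15 0 0 0.24 1;15 50 15 0 0 0.36 1;20 60 15 0 0 0.48 1;20 60 15 0 0 0.6 1'| tr '\n' ' '
python3 -m handwheel '5 20 0 0 0 0.12 1;10 35 0 0 0 0.24 1;15 50 0 0 0 0.36 1;20 60 0 0 0 0.48 1;20 80 0 0 0 0.6 1'| tr '\n' ' '
python3 -m handwheel '0 0 0 0 0 0.12 1;0 0 0 0 0 0.24 1;0 0 0 0 0 0.365 1;0 0 0 0 0 0.365 1;0 0 0 0 0 0.365 1'| tr '\n' ' '
cat > chk2.py <<'E'
from h import *
s=robot.observe(); im=read_camera("wrist"); c=cam("wrist",s); cv2.imwrite("pics/w9.png",im); print(s["ee_pos"],s["eef_rot"])
yaw=-.0095; ax=np.array([np.cos(yaw),np.sin(yaw)]); ay=np.array([-ax[1],ax[0]]); o=np.array([.692,-.0075])
sp=lambda P:(np.c_[(P[:,:2]-o)@ax,(P[:,:2]-o)@ay]*1e3).round(1)
W=lambda p:np.c_[o+np.outer(p[:,0],ax)+np.outer(p[:,1],ay),p[:,2]]
print("expected px: cap end, bar face at y=0, pin top, hinge", proj(c,W(np.array([[-.086,0,.1235],[-.094,0,.128],[-.099,.015,.163],[-.099,-.07,.128]]))).round(1).tolist())
H,S,V=cv2.split(cv2.cvtColor(im,cv2.COLOR_BGR2HSV))
for nm,m,z in(("orange",(H>5)&(H<24)&(S>120)&(V>60),.1235),("red",((H<5)|(H>172))&(S>120)&(V>60),.163)):
    m=m.copy(); m[300:]=0
    for ce,st,l in blobs(m,40): print(nm,ce.round(1),st,sp(ray(c,ce,z)))
u=int(round(proj(c,W(np.array([[-.09,-.004,.125]])))[0,0])); v=int(round(proj(c,W(np.array([[-.09,-.004,.125]])))[0,1]))
for k in(u-5,u,u+5): print(k,[(v+i,int(H[v+i,k]),int(S[v+i,k]),int(V[v+i,k])) for i in range(-22,20)])
E
python3 chk2.py
```

```text
t: 19.78 ee_pos: [0.5111, -0.1617, 0.256] eef_rot: [-3.141, -0.002, 0.606] force: [0.6, -0.1, 0.0] finger_gap: 0.001 t: 20.2 ee_pos: [0.5313, -0.0841, 0.2558] eef_rot: [3.14, 0.0, 1.204] force: [1.8, -0.7, 0.9] finger_gap: 0.002 t: 20.62 ee_pos: [0.5302, -0.084, 0.2558] eef_rot: [3.141, -0.0, 1.559] force: [-0.1, -0.3, -0.3] finger_gap: -0.002 [ 0.53017439 -0.08401893  0.25576728] [ 3.14138454e+00 -1.09057242e-04  1.55948916e+00]
expected px: cap end, bar face at y=0, pin top, hinge [[330.1, 259.6], [331.8, 254.7], [359.1, 269.3], [260.7, 250.3]]
orange [332.9 268.6] [320 255  27  29 655] [[-75.6   3.6]]
red [357.8 260.9] [347 245  23  31 393] [[-107.3   13. ]]
322 [(235, 0, 0, 21), (236, 150, 26, 20), (237, 15, 60, 17), (238, 30, 12, 21), (239, 68, 60, 17), (240, 60, 12, 22), (241, 170, 27, 28), (242, 30, 11, 46), (243, 30, 9, 55), (244, 68, 17, 60), (245, 37, 30, 76), (246, 34, 18, 97), (247, 38, 18, 115), (248, 30, 17, 118), (249, 38, 17, 121), (250, 41, 17, 117), (251, 45, 13, 118), (252, 30, 8, 121), (253, 38, 18, 116), (254, 40, 21, 74), (255, 170, 46, 33), (256, 7, 150, 46), (
[... 1405 characters left out ...]
 55), (243, 38, 15, 69), (244, 38, 13, 80), (245, 43, 14, 126), (246, 39, 14, 178), (247, 35, 14, 204), (248, 33, 12, 213), (249, 43, 17, 213), (250, 38, 13, 215), (251, 39, 12, 216), (252, 39, 15, 216), (253, 36, 13, 191), (254, 14, 46, 143), (255, 10, 176, 103), (256, 9, 224, 106), (257, 9, 207, 111), (258, 10, 215, 108), (259, 10, 224, 106), (260, 9, 222, 109), (261, 10, 221, 111), (262, 9, 214, 113), (263, 9, 225, 111), (264, 10, 207, 123), (265, 11, 211, 213), (266, 13, 205, 246), (267, 14, 201, 250), (268, 14, 199, 250), (269, 14, 201, 250), (270, 14, 200, 250), (271, 14, 201, 250), (272, 15, 196, 250), (273, 15, 198, 250), (274, 14, 199, 250), (275, 14, 203, 250), (276, 15, 198, 250)]
```

```bash
cat >> chk2.py <<'E'
E
python3 - <<'E'
from h import *
s=dict(ee_pos=np.array([.53017439,-.08401893,.25576728]),eef_rot=np.array([3.14138454,-1.09e-4,1.55948916])); c=cam("wrist",s)
o=np.array([.692,-.0075]);ax=np.array([1,-.0095]);ay=np.array([.0095,1])
for n,uv,z in(("bar rear",(332,245.2),.128),("bar face",(332,253.7),.128),("cap end top lip",(330,264.3),.1355),("cap end lip 332",(332,264.7),.1355)):
    p=ray(c,uv,z)[0,:2]-o; print(n,(p@ax*1e3).round(2),(p@ay*1e3).round(2))
E
```

```text
bar rear -104.4 -0.61
bar face -95.11 0.13
cap end top lip -87.71 -3.02
cap end lip 332 -87.26 -1.05
```

The close-up puts the gap between cap end and arm face at about 7.6 mm (8 expected, 1 mm per pixel). With the hard contact felt in the push, the flask is home. Nothing changed in the pictures where the bystanders stand, so I'm handing in.

```bash
python3 - <<'E'
from rig import robot
print(robot.observe()["t"]); print(robot.job_done())
E
```

```text
20.6667
the job is handed in; nothing more can be done
None
```

The orange-capped flask is on the stage with its cap towards the robot, home against the stop, and the retaining arm is closed behind it. I handed the job in at 20.7 s, with the gripper well clear.

I gripped the flask across its body and set it down level in the lane mouth. Closed fingers behind the cap then pushed it home, and the same fingers swung the red pin round to its limit.

**Last checks**
- **Flask home:** the push met a hard stop at about 5 N, at the tool position I had predicted. In the wrist close-up, the gap between cap and arm was about 7.6 mm against 8 mm expected, at 1 mm per pixel.
- **Retaining arm:** it met a firm stop at 15 N, and the top view puts it at about -0.006 rad.
- **Bystanders:** before/after image differences showed no change at the blue-capped flask, the bottles or the tip box.
- **Lamp head:** it looks undisturbed in the pictures. During the push the wrist came within about a centimetre of it by my estimate. The force readings looked the same as in the later push on the pin, so I saw no sign of contact.

**Disagreement:** the coarse top view put the cap 1–2 mm short of home, and the scene view about 0.5 mm short. I trusted the close-up and the hard contact over these, since each top-view pixel covers about 2.6 mm.

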